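# Check battery packs into the locked battery locker

### The job

Unlock the battery locker by turning its key a quarter turn clockwise, swing the red panel open past upright, and stand every battery pack from the bench upright on the locker's floor. Then take the test probe and hold its tip for a second on the brass pad of each pack in the order red, yellow, green, blue (leaving out colours that are not there), and stand the probe back in its stand, fully home. Finally shut the panel and turn the key back to locked, without disturbing the paint jar, glue bottle or model aircraft.

Things in the scene. Friction and masses are not known exactly. Their poses are not given: they have to be found in the camera images.
- locker_floor (a point): battery locker: grey steel open-topped box 230 mm (along x) x 200 mm (along y), 60 mm high, fixed to the bench, walls 5 mm, inside 220 x 190 mm. This point is the centre of the inner floor, 5 mm above the bench. Its z is up; its y axis points horizontally from the hinge side to the latch side (the side with handle and key), its x axis runs along the hinge
- lid (a joint): the locker's red access panel (230 x 200 x 4 mm, its underside on the rim 60 mm above the bench), hinged along one side: 0 = shut, grows as the free side swings up, stop at 1.95 rad (leaning a little back beyond upright). A stiff hinge (0.42 N m) holds it wherever it is left; about 3 N at the handle moves it
- lid_hinge (a point): middle of the panel's hinge line, 100 mm from the locker centre on its -y side, 60 mm above the bench; its x axis is the hinge line; its frame turns with the panel (panel lies along its +y, opening turns it positively about x)
- handle (a point): middle of the panel's handle: a round steel bar 10 mm thick, 100 mm long, parallel to the hinge, 245 mm from the hinge line, held 45 mm beyond the panel's free edge in the plane of the panel (62 mm above the bench when shut), with an open window 90 x 40 mm between bar and panel edge, so it can be pinched from above at all panel angles with the gripper staying upright
- key (a joint): the brass key that stays in the panel's quarter-turn cam latch: 0 = locked (a steel cam under the panel catches below a lip of the box wall and really holds the panel), 1.57 rad = stop = unlocked; grows turning clockwise seen from above; cam is clear of the lip above 1.3 rad. Stays where it is left (friction 0.06 N m). The panel cannot seat with the key at locked
- key_grip (a point): where to hold the key: on its turning axis, 26 mm above the panel top, 68 mm from the locker centre towards the latch side. The bow is an upright flat bar 34 mm long along this frame's y axis, 8 mm thick along its x axis, from 12 to 38 mm above the panel top; frame turns with the key
- stand_mouth (a point): black probe stand, 60 x 60 mm block 70 mm high, fixed to the bench; this point is the centre of its 22 mm hole, at the top face. The hole goes right through
- probe_tip (a point): tip of the test probe, which stands tip down in the stand: 124 mm long overall, steel needle 7 mm thick for 28 mm, steel shank 14 mm thick to 62 mm, black collar 30 mm wide from 62 to 68 mm (it rests on the stand's top so the tip is 62 mm below the mouth), then the handle. z axis points from tip to handle
- probe_grip (a point): middle of the probe's orange round handle, 22 mm thick, running from 68 to 124 mm above the tip; this point is 94 mm above the tip on its axis
- pack_red_center (a point): red hard-case battery pack, a block 52 (x) x 32 (y) x 38 mm high, 0.12 kg (may vary), standing on the bench; its centre, 19 mm above its underside. None also if this pack is absent
- pack_red_pad (a point): brass test pad, 16 mm across, on top of the red pack, 12 mm from its centre along its x axis; point on the top face
- pack_yellow_center (a point): yellow hard-case battery pack, a block 52 (x) x 32 (y) x 38 mm high, 0.12 kg (may vary), standing on the bench; its centre, 19 mm above its underside. None also if this pack is absent
- pack_yellow_pad (a point): brass test pad, 16 mm across, on top of the yellow pack, 12 mm from its centre along its x axis; point on the top face
- pack_green_center (a point): green hard-case battery pack, a block 52 (x) x 32 (y) x 38 mm high, 0.12 kg (may vary), standing on the bench; its centre, 19 mm above its underside. None also if this pack is absent
- pack_green_pad (a point): brass test pad, 16 mm across, on top of the green pack, 12 mm from its centre along its x axis; point on the top face
- pack_blue_center (a point): blue hard-case battery pack, a block 52 (x) x 32 (y) x 38 mm high, 0.12 kg (may vary), standing on the bench; its centre, 19 mm above its underside. None also if this pack is absent
- pack_blue_pad (a point): brass test pad, 16 mm across, on top of the blue pack, 12 mm from its centre along its x axis; point on the top face
- paint_jar: paint jar 44 mm wide, 50 mm high, bystander; origin at the centre of its underside
- glue_bottle: glue bottle 40 mm wide, 90 mm high, bystander; origin at the centre of its underside
- model_plane: silver model aircraft, span 180 mm, 140 mm long, 110 mm high, on a stand, bystander; origin at the centre of its underside
Not all that is in view belongs to the job. There is more than one size of the part that bears probe_tip; the job needs the middle-sized.

How it is judged (in metres and radians):
On the way, in this order (a step that is already met when the one before it is completed fails the run):
1. the key is turned a quarter turn to unlocked with the panel still shut (value of joint key above 1.3 rad and value of joint lid below 0.1 rad), for 0.2 s.
2. the panel is swung open beyond upright (value of joint lid above 1.6 rad), for 0.2 s.
3. every pack on the bench stands upright on the floor of the locker, panel open, let go (x of pack_red_center in the frame of locker_floor between -0.107 and 0.107 m and y of pack_red_center in the frame of locker_floor between -0.092 and 0.092 m and z of pack_red_center in the frame of locker_floor between 0.012 and 0.026 m and angle between each of pack_red_center, pack_yellow_center, pack_green_center, pack_blue_center's own z axis and vertical below 0.2 rad and x of pack_yellow_center in the frame of locker_floor between -0.107 and 0.107 m and y of pack_yellow_center in the frame of locker_floor between -0.092 and 0.092 m and z of pack_yellow_center in the frame of locker_floor between 0.012 and 0.026 m and x of pack_green_center in the frame of locker_floor between -0.107 and 0.107 m and y of pack_green_center in the frame of locker_floor between -0.092 and 0.092 m and z of pack_green_center in the frame of locker_floor between 0.012 and 0.026 m and x of pack_blue_center in the frame of locker_floor between -0.107 and 0.107 m and y of pack_blue_center in the frame of locker_floor between -0.092 and 0.092 m and z of pack_blue_center in the frame of locker_floor between 0.012 and 0.026 m and value of joint lid above 1.4 rad and contact force between the fingers and pack_red below 0.2 N and contact force between the fingers and pack_yellow below 0.2 N and contact force between the fingers and pack_green below 0.2 N and contact force between the fingers and pack_blue below 0.2 N), for 0.2 s.
4. the probe tip touches the red pack's brass pad while the pack is in the locker (distance between probe_tip and pack_red_pad below 0.009 m and contact force between probe and pack_red above 0.3 N and x of pack_red_center in the frame of locker_floor between -0.107 and 0.107 m and y of pack_red_center in the frame of locker_floor between -0.092 and 0.092 m and z of pack_red_center in the frame of locker_floor between 0.012 and 0.026 m and angle between pack_red_center's own z axis and vertical below 0.2 rad), for 0.3 s.
5. the probe tip touches the yellow pack's brass pad while the pack is in the locker (distance between probe_tip and pack_yellow_pad below 0.009 m and contact force between probe and pack_yellow above 0.3 N and x of pack_yellow_center in the frame of locker_floor between -0.107 and 0.107 m and y of pack_yellow_center in the frame of locker_floor between -0.092 and 0.092 m and z of pack_yellow_center in the frame of locker_floor between 0.012 and 0.026 m and angle between pack_yellow_center's own z axis and vertical below 0.2 rad), for 0.3 s.
6. the probe tip touches the green pack's brass pad while the pack is in the locker (distance between probe_tip and pack_green_pad below 0.009 m and contact force between probe and pack_green above 0.3 N and x of pack_green_center in the frame of locker_floor between -0.107 and 0.107 m and y of pack_green_center in the frame of locker_floor between -0.092 and 0.092 m and z of pack_green_center in the frame of locker_floor between 0.012 and 0.026 m and angle between pack_green_center's own z axis and vertical below 0.2 rad), for 0.3 s.
7. the probe tip touches the blue pack's brass pad while the pack is in the locker (distance between probe_tip and pack_blue_pad below 0.009 m and contact force between probe and pack_blue above 0.3 N and x of pack_blue_center in the frame of locker_floor between -0.107 and 0.107 m and y of pack_blue_center in the frame of locker_floor between -0.092 and 0.092 m and z of pack_blue_center in the frame of locker_floor between 0.012 and 0.026 m and angle between pack_blue_center's own z axis and vertical below 0.2 rad), for 0.3 s.
8. the probe stands in its stand again, let go (horizontal distance between probe_tip and stand_mouth below 0.012 m and z of probe_tip in the frame of stand_mouth below -0.054 m and angle between probe_tip's own z axis and vertical below 0.2 rad and contact force between the fingers and probe below 0.2 N), for 0.2 s.
9. the panel is shut again (value of joint lid below 0.04 rad), for 0.2 s.
At the end, for the whole second after the job is handed in: All packs present stand upright (within 0.2 rad) on the locker floor, the probe is back in its stand (tip at least 54 mm below the mouth, within 12 mm of its axis), panel shut (below 0.04 rad), key locked (below 0.3 rad), all at rest (x of pack_red_center in the frame of locker_floor between -0.107 and 0.107 m and y of pack_red_center in the frame of locker_floor between -0.092 and 0.092 m and z of pack_red_center in the frame of locker_floor between 0.012 and 0.026 m and angle between each of pack_red_center, pack_yellow_center, pack_green_center, pack_blue_center, probe_tip's own z axis and vertical below 0.2 rad and x of pack_yellow_center in the frame of locker_floor between -0.107 and 0.107 m and y of pack_yellow_center in the frame of locker_floor between -0.092 and 0.092 m and z of pack_yellow_center in the frame of locker_floor between 0.012 and 0.026 m and x of pack_green_center in the frame of locker_floor between -0.107 and 0.107 m and y of pack_green_center in the frame of locker_floor between -0.092 and 0.092 m and z of pack_green_center in the frame of locker_floor between 0.012 and 0.026 m and x of pack_blue_center in the frame of locker_floor between -0.107 and 0.107 m and y of pack_blue_center in the frame of locker_floor between -0.092 and 0.092 m and z of pack_blue_center in the frame of locker_floor between 0.012 and 0.026 m and horizontal distance between probe_tip and stand_mouth below 0.012 m and z of probe_tip in the frame of stand_mouth below -0.054 m and value of joint lid below 0.04 rad and value of joint key below 0.3 rad and linear speed of each of pack_red, pack_yellow, pack_green, pack_blue, probe below 0.02 m/s); the robot touches nothing.
It fails at once if the paint jar is knocked or moved more than 30 mm (distance of paint_jar from where it was at the start of the episode above 0.03 m).
It fails at once if the glue bottle is knocked or moved more than 30 mm (distance of glue_bottle from where it was at the start of the episode above 0.03 m).
It fails at once if the model plane is knocked or moved more than 30 mm (distance of model_plane from where it was at the start of the episode above 0.03 m).
Of pack_red, pack_yellow, pack_green, pack_blue only 2 to 3 are there at a start; the rules pass over those that are not, and their reading is None.
At some moment in a run one of pack_red, pack_yellow, pack_green, pack_blue may be knocked a few centimetres aside while the robot is not near it.
It also fails if it takes over 210 s, if anything falls off the work surface, if the arm or the gripper's body presses on something with over 40 N, if the wrist force passes 120 N, or if a joint passes its speed limit or range.

### The arm

A 6-joint arm with a two-finger parallel gripper is mounted at the origin on the work surface. World frame = base frame: x ahead of the robot, y to its left, z up, the work surface at z = 0. Lengths are in m, angles in degrees, forces in N, time in s.
With the tool pointing down it reaches from about 0.325 to 0.775 m from the base axis. Payload 5.5 kg.
Tool frame: the origin (TCP) lies at the centre of the arm's flange, where the gripper is bolted on; the fingertips stand 182 mm ahead of it and the grasp point (between the pads) lies 163 mm ahead of it; z points along the fingers, y is the direction in which the jaws open and shut (so a half turn about z gives the same grasp; the last joint's range is limited). The gripper opens to 88 mm and grips with 3 to 60 N. Pads are 20 mm wide; open, the fingers measure 115 mm over their backs; the gripper's body (75 mm by 178 mm) begins 61 mm behind the grasp point.
Start: joints at [-70.571, 5.22, 70.514, -0, 104.267, -3.249], TCP at [0.231, -0.554, 0.405] pointing down, gripper open.
Joint ranges: [-164.24, 164.24], [-49.07, 125.15], [9.68, 141.18], [-86.29, 266.29], [3.28, 154.24], [-151.56, 151.56]. Speed limits (degrees/s): [147.25, 147.25, 172.46, 180, 180, 180].

### API

Orientations are given as [roll, pitch, yaw] about the fixed x, y, z axes, in that order (R = Rz(yaw) Ry(pitch) Rx(roll)).
In Python, from station import r gives the robot as it stands. The module is installed in compiled form; this text tells all that it offers. Calls block until the motion is done:
- r.reach(position, orientation): joint-space move of the TCP to a pose.
- r.servo_line(position, rotation=None, speed=0.15): straight line of the TCP; rotation=None keeps the orientation; speed is the mean speed in m/s.
- r.move_joints(angles): joint-space move.
- r.let_go() and r.grab(squeeze=None): open the fingers fully, or close them until they stop; squeeze is the grip in N (None keeps the last).
- r.wait(seconds).
- r.inverse_kinematics(position, orientation): joint angles nearest the present ones, or None.
- r.sense(): the state.
- r.snapshot(name): name is "scene" or "top" or "wrist"; returns a dict with "frame" (400x640x3 uint8, red, green, blue), "fx", "fy", "cx", "cy" (pixels), "R" (3x3) and "t" (3): a world point X has camera coordinates R X + t. Camera axes: x right, y down, z forward; pixel columns grow to the right and rows downward; lengths in m; the calibration is good to about 2 mm. The wrist camera is an equidistant fisheye: a pixel r from the principal point sees the ray r / f radians off the axis. A picture is of the moment at which its call begins. There is no depth.
A pose or a line that the arm cannot do raises r.IKError and nothing moves.
- r.hand_in(): hands the job in, once; it reports no verdict.
The state is a dict: "clock": time; "joints": joint angles; "joint_vel": joint speeds; "joint_torque": joint torques, N m; "tcp_pos": TCP position; "orientation": TCP orientation; "contact_force": force on the tool from outside, world axes, zero at the start; "torque": the same for the moment, N m; "opening": finger opening in m.
Only numpy, scipy, OpenCV 4.12 (cv2) and the standard library are available. Lean on these libraries where they do the work, as an engineer would, in place of code of your own. Each camera call takes 0.05 s, during which the arm holds its last target. There are 200 camera calls.

## Working session

There is one attempt and no reset: what is moved stays moved. The work goes in short steps, each a Python script; the robot and the scene stay as the last script left them, time stands still between calls to the robot, and variables do not carry over. Pictures are saved under pics/ and viewed, about 12 in all and at most 16, crops included, and the job is handed in when it is done.

```bash
mkdir -p pics; python3 - <<'E'
from station import r
import cv2,numpy as np,pickle
d={}
for n in("scene","top"):
    s=r.snapshot(n); d[n]=s
    cv2.imwrite(f"pics/{n}0.png",s["frame"][:,:,::-1])
    print(n,s["fx"],s["cx"],s["cy"],np.round(s["R"],3).tolist(),np.round(s["t"],3), np.round(-np.array(s["R"]).T@s["t"],3))
pickle.dump(d,open("s0.pkl","wb"))
print(r.sense())
E
```

```text
scene 402.5720417924328 321.0448088905298 201.7042301133423 [[0.133, 0.991, 0.001], [0.703, -0.093, -0.705], [-0.699, 0.095, -0.709]] [-0.158 -0.387  1.388] [ 1.263 -0.01   0.711]
top 469.56407282851063 326.7918863000538 198.5045329288399 [[-0.009, -1.0, -0.004], [-0.993, 0.01, -0.12], [0.12, 0.003, -0.993]] [0.069 0.62  1.024] [0.492 0.06  1.092]
{'clock': 0.1, 'joints': array([-7.05719247e+01,  5.26019445e+00,  7.05731655e+01,  6.03072445e-04,
        1.04266449e+02, -3.24880889e+00]), 'joint_vel': array([ 0.10646872, -0.07659382, -0.15980998,  0.00536413,  0.02146997,
        0.09477571]), 'joint_torque': array([ 2.56248248e-03, -4.47857380e+01, -4.07569349e+01,  6.99810125e-02,
        2.84782058e-02, -1.13704916e-04]), 'tcp_pos': array([ 0.23133975, -0.55367594,  0.40362293]), 'orientation': array([-1.79900384e+02, -6.24017527e-03,  2.26770269e+01]), 'contact_force': array([-0.28679529,  0.08449275,  0.27543729]), 'torque': array([-0.04160256, -0.01706451,  0.00291206]), 'opening': 0.08745352420756207}
```

View pics/top0.png

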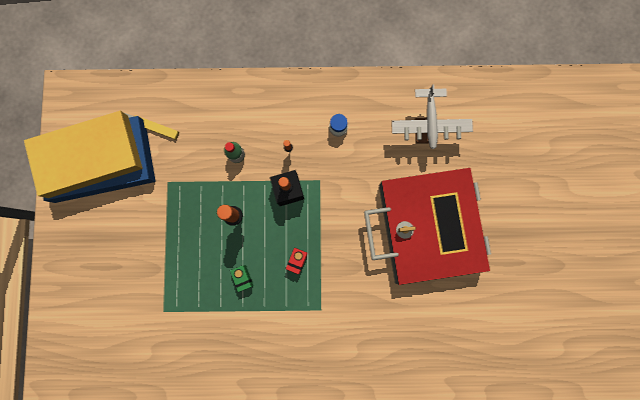

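View pics/scene0.png

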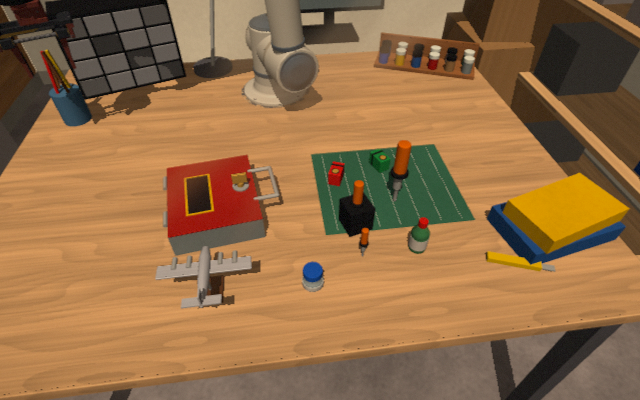

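Locker is at right with its handle on the +y side and the key at (405,230). The red pack is at (296,261) and the green at (241,278). The stand with the middle-sized probe is at (287,187), with larger and smaller decoys at (230,213) and (287,146). The jar is at (338,125), the bottle at (234,150) and the plane at (432,120). No yellow or blue pack is in view.

```bash
cat > h.py <<'E'
import numpy as np,cv2
def ray(s,u,v,wrist=False):
    R=np.array(s["R"]);t=np.array(s["t"])
    a=np.array([(u-s["cx"])/s["fx"],(v-s["cy"])/s["fy"]])
    if wrist:
        th=np.hypot(*a); k=np.sin(th)/th if th>1e-9 else 1
        d=np.array([a[0]*k,a[1]*k,np.cos(th)])
    else: d=np.array([*a,1.])
    return -R.T@t,R.T@d
def on(s,u,v,z,wrist=False):
    o,d=ray(s,u,v,wrist); return o+d*(z-o[2])/d[2]
def proj(s,X,wrist=False):
    c=np.array(s["R"])@X+np.array(s["t"])
    if wrist:
        n=np.hypot(c[0],c[1]); k=np.arctan2(n,c[2])/max(n,1e-9)
    else: k=1/c[2]
    return np.array([s["fx"]*c[0]*k+s["cx"],s["fy"]*c[1]*k+s["cy"]])
def mask(f,lo,hi,smin=120,vmin=50):
    h=cv2.cvtColor(f,cv2.COLOR_RGB2HSV)
    H=h[...,0].astype(int); ok=(H>=lo)&(H<=hi) if lo<=hi else (H>=lo)|(H<=hi)
    return (ok&(h[...,1]>=smin)&(h[...,2]>=vmin)).astype(np.uint8)
def comps(m,amin=20):
    n,l,st,c=cv2.connectedComponentsWithStats(m)
    return sorted([(st[i,4],c[i],l==i) for i in range(1,n) if st[i,4]>=amin],key=lambda x:-x[0])
E
python3 - <<'E'
from h import *
import pickle
d=pickle.load(open("s0.pkl","rb"));s=d["top"];f=s["frame"]
for name,lo,hi,z in(("red",174,5,.038),("green",50,75,.038),("orange",6,14,.1),("blue",100,120,.05)):
    for a,c,m in comps(mask(f,lo,hi,130,60))[:5]:
        cn,_=cv2.findContours(m.astype(np.uint8),cv2.RETR_EXTERNAL,cv2.CHAIN_APPROX_NONE)
        b=cv2.boxPoints(cv2.minAreaRect(cn[0]))
        zz=.064 if a>3000 else z
        print(name,a,c.round(1),on(s,*c,zz).round(4)[:2],[on(s,*p,zz).round(3)[:2].tolist() for p in b])
for n,p,z in(("key",(405,230),.1),("hl",(369,210),.062),("hl",(375,258),.062),("stand",(287,181),.07),("probeTop",(284,183),.132),("jar",(338,125),.05),("glue",(231,147),.09),("plane",(422,127),.0),("bigprobe",(225,213),.15)):print(n,on(s,*p,z).round(3))
E
```

```text
red 7555 [432.9 226.4] [ 0.5532 -0.1683] [[0.656, -0.058], [0.688, -0.26], [0.457, -0.287], [0.427, -0.09]]
red 173 [297.5 257.7] [0.488  0.1296] [[0.479, 0.151], [0.511, 0.138], [0.499, 0.108], [0.467, 0.121]]
red 73 [292.9 269.2] [0.4628 0.1399] [[0.464, 0.157], [0.474, 0.153], [0.462, 0.123], [0.452, 0.127]]
red 62 [229.  146.4] [0.7428 0.2863] [[0.743, 0.299], [0.755, 0.286], [0.742, 0.274], [0.73, 0.286]]
green 174 [239.5 275.1] [0.4508 0.2583] [[0.462, 0.281], [0.475, 0.247], [0.443, 0.234], [0.43, 0.268]]
green 71 [243.7 286.8] [0.4253 0.2486] [[0.424, 0.266], [0.436, 0.235], [0.426, 0.232], [0.414, 0.262]]
orange 284 [227.4 212.9] [0.5839 0.274 ] [[0.58, 0.302], [0.609, 0.288], [0.587, 0.246], [0.559, 0.261]]
orange 114 [284.  182.6] [0.6477 0.1541] [[0.649, 0.171], [0.665, 0.155], [0.646, 0.136], [0.63, 0.152]]
orange 55 [286.7 143.9] [0.7322 0.1484] [[0.741, 0.156], [0.741, 0.141], [0.721, 0.141], [0.721, 0.156]]
blue 472 [139.3 147.1] [0.7404 0.4873] [[0.658, 0.514], [0.814, 0.514], [0.811, 0.464], [0.655, 0.465]]
blue 220 [338.4 122. ] [0.794  0.0349] [[0.813, 0.052], [0.813, 0.017], [0.775, 0.018], [0.776, 0.052]]
blue 85 [ 73.7 191.8] [0.6396 0.6309] [[0.627, 0.684], [0.655, 0.591], [0.645, 0.587], [0.617, 0.68]]
key [ 0.544 -0.101  0.1  ]
hl [ 0.591 -0.03   0.062]
hl [ 0.486 -0.041  0.062]
stand [0.656 0.15  0.07 ]
probeTop [0.642 0.151 0.132]
jar [0.787 0.036 0.05 ]
glue [0.729 0.271 0.09 ]
plane [ 0.794 -0.165  0.   ]
bigprobe [0.579 0.268 0.15 ]
```

```bash
python3 - <<'E'
from station import r
from h import *
import pickle
th=8
for yaw in (th+90,th,th-90,th-180):
    q=r.inverse_kinematics([.547,-.107,.42],[180,0,yaw]); print(yaw,None if q is None else np.round(q,1))
r.reach([.547,-.107,.42],[180,0,th+90])
s=r.snapshot("wrist");pickle.dump(s,open("w1.pkl","wb"));cv2.imwrite("pics/w1.png",s["frame"][:,:,::-1])
print(r.sense()["joints"].round(1),s["fx"],s["cx"],s["cy"],(-np.array(s["R"]).T@s["t"]).round(3))
E
```

```text
98 [-14.6  -1.2  75.5   0.  105.7 -22.6]
8 [-14.6  -1.2  75.5  -0.  105.7  67.4]
-82 None
-172 [ -14.6   -1.2   75.5    0.   105.7 -112.6]
[-14.7  -1.2  75.5  -0.  105.7 -22.6] 309.70691628693146 315.5099389097471 200.0969869650681 [ 0.535 -0.034  0.4  ]
```

View pics/w1.png

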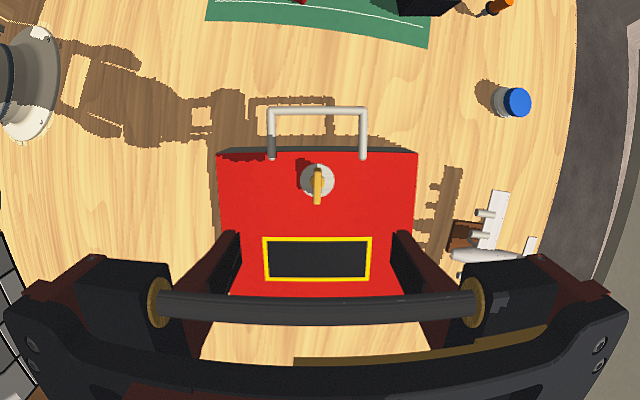

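Wrist picture: panel latch edge corners at about (217,153) and (417,153), handle bar along row 110 from column 270 to 366, and key bow at (318,187) pointing across the hinge as expected.

```bash
python3 - <<'E'
from h import *
import pickle
s=pickle.load(open("w1.pkl","rb"));f=s["frame"]
W=lambda u,v,z:on(s,u,v,z,True).round(4)[:2]
m=mask(f,10,30,110,100)[150:225,295:345]
for a,c,k in comps(m,15):
    v,u=np.nonzero(k);u=u+295;v=v+150
    print("bow",a,c+[295,150],v.min(),v.max(),W(c[0]+295,c[1]+150,.098),W(u[v==v.min()].mean(),v.min(),.102),W(u[v==v.max()].mean(),v.max(),.102))
red=mask(f,172,6,150,80)
a,c,k=comps(red)[0]
# latch edge: first red row per column; side edges
k=k.copy()
cols=[230,300,350,405]
for c in cols:
    v=np.nonzero(k[:,c])[0].min(); print("edge",c,v,W(c,v,.064))
for v in(165,185,205,220):
    u=np.nonzero(k[v])[0];print("sides",v,u.min(),u.max(),W(u.min(),v,.064),W(u.max()+1,v,.064))
g=cv2.cvtColor(f,cv2.COLOR_RGB2HSV)
for c in(285,300,318,335,350):
    print("bar",c,[ (int(v),g[v,c].tolist()) for v in range(102,120,2)])
for u in(270,318,366):print(W(u,110.5,.062))
E
```

```text
bow 322 [316.7173913  186.19875776] 171 204 [ 0.546  -0.1045] [ 0.544  -0.0884] [ 0.5487 -0.1217]
edge 230 153 [ 0.4461 -0.0875]
edge 300 151 [ 0.5238 -0.0759]
edge 350 152 [ 0.5779 -0.0693]
edge 405 153 [ 0.6397 -0.0606]
sides 165 216 416 [ 0.4305 -0.103 ] [ 0.6566 -0.0717]
sides 185 217 415 [ 0.4333 -0.1262] [ 0.6603 -0.0948]
sides 205 219 413 [ 0.437 -0.15 ] [ 0.6632 -0.1187]
sides 220 221 412 [ 0.4403 -0.1683] [ 0.6663 -0.137 ]
bar 285 [(102, [15, 115, 138]), (104, [16, 126, 239]), (106, [15, 81, 170]), (108, [21, 26, 193]), (110, [24, 22, 223]), (112, [21, 31, 213]), (114, [16, 52, 181]), (116, [22, 105, 249]), (118, [21, 106, 245])]
bar 300 [(102, [15, 119, 137]), (104, [15, 125, 120]), (106, [16, 62, 170]), (108, [21, 31, 200]), (110, [23, 21, 223]), (112, [20, 31, 211]), (114, [15, 67, 180]), (116, [20, 113, 244]), (118, [19, 111, 241])]
bar 318 [(102, [15, 112, 125]), (104, [16, 124, 250]), (106, [16, 46, 155]), (108, [21, 26, 203]), (110, [24, 22, 224]), (112, [22, 31, 208]), (114, [16, 66, 171]), (116, [17, 120, 234]), (118, [17, 119, 228])]
bar 335 [(102, [20, 109, 255]), (104, [20, 114, 255]), (106, [15, 60, 166]), (108, [21, 29, 201]), (110, [27, 20, 224]), (112, [20, 28, 210]), (114, [16, 63, 178]), (116, [20, 111, 248]), (118, [20, 111, 244])]
bar 350 [(102, [20, 111, 242]), (104, [20, 110, 245]), (106, [15, 85, 172]), (108, [21, 28, 191]), (110, [24, 22, 224]), (112, [21, 29, 212]), (114, [15, 45, 174]), (116, [20, 113, 248]), (118, [20, 112, 241])]
[ 0.4855 -0.036 ]
[ 0.5371 -0.0295]
[ 0.5886 -0.0216]
```

```bash
cat >> h.py <<'E'
TH=7.95
C=np.array([.5568,-.1732]); _t=np.radians(TH)
EX=np.array([np.cos(_t),np.sin(_t)]); EY=np.array([-np.sin(_t),np.cos(_t)])
KEY=C+.068*EY
def L(x,y): return C+x*EX+y*EY
def bar(a): # handle pos at lid angle a
    y=-.1+.245*np.cos(a)-.002*np.sin(a); z=.06+.245*np.sin(a)+.002*np.cos(a)
    return np.array([*L(0,y),z])
E
python3 - <<'E'
from station import r
from h import *
r.servo_line([*KEY,.253],[180,0,97.95],speed=.1)
r.grab(25); a=r.sense(); print(a["opening"],a["contact_force"].round(1))
q=np.array(a["joints"])
for d in(30,60,90):
    p=q.copy();p[5]+=d;r.move_joints(p)
a=r.sense();print(a["opening"],a["contact_force"].round(1),a["torque"].round(2),a["orientation"].round(1),a["joints"].round(1))
r.wait(.3);r.let_go();r.servo_line([*KEY,.36])
s=r.snapshot("wrist");cv2.imwrite("pics/w2.png",s["frame"][60:260,200:440,::-1].repeat(2,0).repeat(2,1))
E
```

```text
0.014770500217217661 [ 2.2  0.1 -1.4]
0.014798996285323383 [-5.2  3.2  3.2] [0.58 0.98 0.11] [-179.9    0.     8.1] [-14.4   0.   91.3   0.1  88.8  67.5]
```

View pics/w2.png

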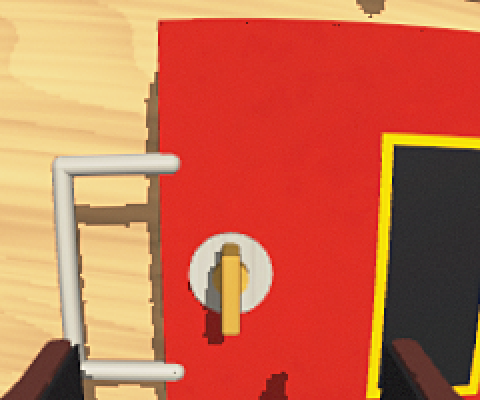

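The key bow now lies parallel to the handle bar, so the key is unlocked. Next I grip the handle.

```bash
python3 - <<'E'
from station import r
from h import *
b=bar(0); off=.017
p=np.array([*(b[:2]+off*EY),.36])
r.servo_line(p,[180,0,TH]); p[2]=.226; r.servo_line(p,speed=.08)
a=r.sense();print(a["contact_force"].round(1))
r.grab(4); a=r.sense();print(a["opening"],a["contact_force"].round(1))
r.servo_line([*b[:2],.226],speed=.03); r.wait(.3)
a=r.sense();print(a["opening"],a["contact_force"].round(1))
r.grab(30);a=r.sense();print(a["opening"],a["contact_force"].round(1))
E
```

```text
[-0.2 -0.9  0.7]
0.03717918886371616 [ 2.2 -7.4 -0.7]
0.009899863558997782 [-0.4  5.9  1. ]
0.008957393205275669 [-0.5  4.7  0.1]
```

Gripped at about 10 mm, as the bar should be. Now swing it open.

```bash
python3 - <<'E'
from station import r
from h import *
A=1.78
for i,a in enumerate(np.linspace(0,A,13)[1:]):
    r.servo_line(bar(a)+[0,0,.164],speed=.1)
    s=r.sense();F=s["contact_force"];print(round(a,2),s["opening"].round(4),F.round(1))
    if np.linalg.norm(F)>40: break
r.wait(.3); r.let_go(); p=r.sense()["tcp_pos"]; print(r.sense()["clock"])
r.servo_line(p+[0,0,.06]); 
# move aside over bench to view packs with wrist camera
r.reach([.45,.12,.40],[180,0,98])
t=r.snapshot("top");w=r.snapshot("wrist")
import pickle;pickle.dump((t,w),open("s3.pkl","wb"))
cv2.imwrite("pics/t3.png",np.hstack([t["frame"][80:330,150:550,::-1],cv2.resize(w["frame"],(400,250))[:,:,::-1]]))
E
```

```text
Traceback (most recent call last):
AttributeError: 'float' object has no attribute 'round'
```

```bash
python3 - <<'E'
from station import r
from h import *
A=1.78
for i,a in enumerate(np.linspace(0,A,13)[2:]):
    r.servo_line(bar(a)+[0,0,.164],speed=.1)
    s=r.sense();F=s["contact_force"];print(round(a,2),round(s["opening"],4),F.round(1))
    if np.linalg.norm(F)>40: break
r.wait(.3); r.let_go(); p=r.sense()["tcp_pos"]; print(r.sense()["clock"])
r.servo_line(p+[0,0,.06]); 
r.reach([.45,.12,.40],[180,0,98])
t=r.snapshot("top");w=r.snapshot("wrist")
import pickle;pickle.dump((t,w),open("s3.pkl","wb"))
cv2.imwrite("pics/t3.png",np.hstack([t["frame"][80:330,150:550,::-1],cv2.resize(w["frame"],(400,250))[:,:,::-1]]))
E
```

```text
0.3 0.0091 [-2.2  6.2  1.4]
0.45 0.0091 [-3.1  8.   3.4]
0.59 0.0087 [-4.2  8.9  5.5]
0.74 0.0089 [-4.9  9.5  8.7]
0.89 0.0089 [-4.3  8.8 12.9]
1.04 0.0091 [-2.6  5.9 11.4]
1.19 0.0091 [-2.   2.6  9.6]
1.34 0.0093 [-1.2  1.   6.2]
1.48 0.0095 [ 0.7 -0.8  6.3]
1.63 0.0089 [ 1.7 -1.9  4.3]
1.78 0.0092 [ 2.3 -2.5  2.9]
21.7333
```

View pics/t3.png

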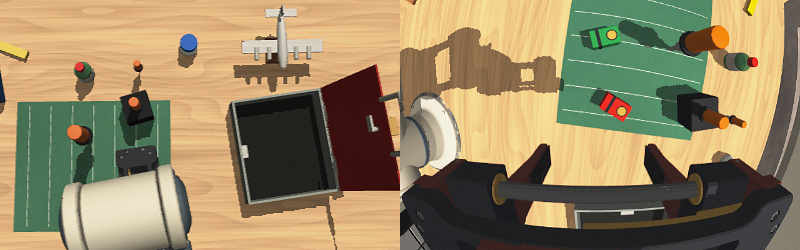

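The panel is open and leaning back. Wrist view shows the green pack near (965,60) in full-frame terms, about (325,60), and the red pack near (340,165). Measuring the red one from near, then picking it.

```bash
cat >> h.py <<'E'
HUE={"red":(172,5),"green":(55,72),"yellow":(24,32),"blue":(105,125)}
def pack(s,col,near,z=.038,wrist=True):
    """near: rough xy. returns pad xy, centre xy, yaw(deg) from top face + pad."""
    f=s["frame"]; lo,hi=HUE[col]
    best=None
    h=cv2.cvtColor(f,cv2.COLOR_RGB2HSV)
    m=mask(f,lo,hi,140,60)
    for a,c,k in comps(m,40):
        X=on(s,*c,z,wrist)
        d=np.hypot(*(X[:2]-near))
        if d<.06 and (best is None or a>best[0]): best=(a,c,k)
    a,c,k=best
    roi=cv2.dilate(k.astype(np.uint8),np.ones((3,3)),iterations=2)
    v=h[...,2]; th,_=cv2.threshold(v[k].reshape(-1,1),0,255,cv2.THRESH_OTSU)
    top=(k&(v>th)).astype(np.uint8)
    brass=(mask(f,10,23,90,90)*cv2.morphologyEx(roi,cv2.MORPH_CLOSE,np.ones((15,15))))
    b=comps(brass,5)[0]
    both=cv2.morphologyEx(((top|brass)>0).astype(np.uint8),cv2.MORPH_CLOSE,np.ones((5,5)))
    kk=comps(both)[0][2]
    cn,_=cv2.findContours(kk.astype(np.uint8),cv2.RETR_EXTERNAL,cv2.CHAIN_APPROX_NONE)
    P=np.array([on(s,*p[0],z,wrist)[:2] for p in cn[0]],np.float32)*1000
    (cc,sz,ang)=cv2.minAreaRect(P)
    if sz[0]<sz[1]: ang+=90
    cc=np.array(cc)/1000; pad=on(s,*b[1],z,wrist)[:2]
    u=np.array([np.cos(np.radians(ang)),np.sin(np.radians(ang))])
    if u@(pad-cc)<0: u=-u
    yaw=np.degrees(np.arctan2(u[1],u[0]))
    return dict(pad=pad.round(4),rect=cc.round(4),cen=(pad-.012*u).round(4),yaw=round(yaw,1),size=np.round(sz,1),npad=b[0],thr=th)
E
python3 - <<'E'
from station import r
from h import *
import pickle
t,w=pickle.load(open("s3.pkl","rb"))
for c,n in(("red",(.48,.133)),("green",(.445,.255))): print(c,pack(w,c,n))
r.reach([.47,.10,.36],[180,0,98])
s=r.snapshot("wrist");pickle.dump(s,open("w4.pkl","wb"))
for c,n in(("red",(.48,.133)),("green",(.445,.255))): print(c,pack(s,c,n))
cv2.imwrite("pics/w4.png",s["frame"][0:240,120:520,::-1].repeat(2,0).repeat(2,1))
E
```

```text
red {'pad': array([0.4921, 0.1292]), 'rect': array([0.4891, 0.1316]), 'cen': array([0.481 , 0.1337]), 'yaw': np.float64(-22.3), 'size': array([33.9, 35. ]), 'npad': np.int32(170), 'thr': 187.0}
green {'pad': array([0.4546, 0.2625]), 'rect': array([0.4512, 0.2606]), 'cen': array([0.4434, 0.2581]), 'yaw': np.float64(21.5), 'size': array([34.7, 30.6]), 'npad': np.int32(178), 'thr': 137.0}
red {'pad': array([0.4922, 0.1292]), 'rect': array([0.489 , 0.1312]), 'cen': array([0.4811, 0.1339]), 'yaw': np.float64(-23.0), 'size': array([33.2, 35. ]), 'npad': np.int32(227), 'thr': 195.0}
green {'pad': array([0.4543, 0.2626]), 'rect': array([0.4514, 0.2609]), 'cen': array([0.4431, 0.2583]), 'yaw': np.float64(21.1), 'size': array([34.4, 31.1]), 'npad': np.int32(195), 'thr': 138.0}
```

View pics/w4.png

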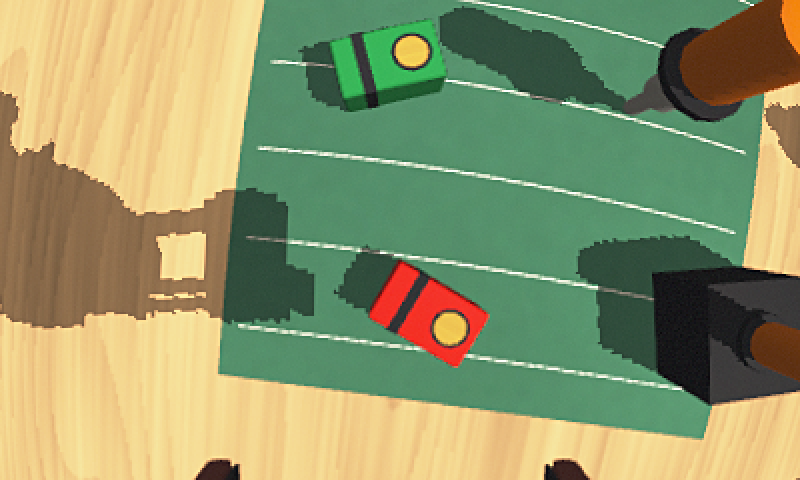

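Both packs are clear: red pad at crop (451,328), green pad at (411,51). The black bands explain the short 34 mm rectangles; pad minus 12 mm gives consistent centres.

```bash
cat > pp.py <<'E'
from station import r
from h import *
import pickle
def pick_place(cen,yaw,dst):
    r.reach([*cen,.30],[180,0,yaw]); r.servo_line([*cen,.190],speed=.12)
    r.grab(25); o=r.sense()["opening"]; print("opening",o)
    if o<.025: r.let_go(); r.servo_line([*cen,.33]); return False
    r.servo_line([*cen,.33])
    d=L(*dst); r.reach([*d,.33],[180,0,TH]); o=r.sense()["opening"]
    r.servo_line([*d,.1965],speed=.1); F=r.sense()["contact_force"]; print("held",o,F.round(1))
    r.let_go(); r.servo_line([*d,.36]); return True
E
python3 - <<'E'
from pp import *
s=r.snapshot("wrist"); p=pack(s,"red",(.481,.134)); print(p)
print(pick_place(p["cen"],p["yaw"],(-.05,.02)))
r.reach([.45,.18,.36],[180,0,98])
s=r.snapshot("wrist"); p=pack(s,"green",(.443,.258)); print(p)
print(pick_place(p["cen"],p["yaw"],(.05,.02)), r.sense()["clock"])
r.reach([*L(0,-.02),.42],[180,0,TH+90])
s=r.snapshot("wrist");pickle.dump(s,open("w5.pkl","wb"))
t=r.snapshot("top")
cv2.imwrite("pics/w5.png",np.hstack([s["frame"][0:300,:,::-1]]))
for c,x in(("red",-.05),("green",.05)): print(c,pack(s,c,L(x,.02),.043),L(x,.02))
E
```

```text
{'pad': array([0.4921, 0.1291]), 'rect': array([0.489, 0.131]), 'cen': array([0.481 , 0.1338]), 'yaw': np.float64(-23.1), 'size': array([33.1, 34.9]), 'npad': np.int32(228), 'thr': 192.0}
opening 0.031634366408336737
held 0.03244837308350039 [-0.3 -0.3 -0.1]
True
{'pad': array([0.4542, 0.2626]), 'rect': array([0.4513, 0.2608]), 'cen': array([0.443 , 0.2582]), 'yaw': np.float64(21.5), 'size': array([34.4, 30.1]), 'npad': np.int32(153), 'thr': 167.0}
opening 0.03176251541332771
held 0.031859363941325256 [-0.1 -0.5 -1.5]
True 45.35
red {'pad': array([ 0.5165, -0.159 ]), 'rect': array([ 0.5134, -0.1597]), 'cen': array([ 0.5046, -0.1605]), 'yaw': np.float64(7.3), 'size': array([34. , 31.6]), 'npad': np.int32(163), 'thr': 190.0} [ 0.50451437 -0.16030766]
green {'pad': array([ 0.6163, -0.1445]), 'rect': array([ 0.6129, -0.1456]), 'cen': array([ 0.6045, -0.1463]), 'yaw': np.float64(9.0), 'size': array([33.2, 29.5]), 'npad': np.int32(109), 'thr': 151.0} [ 0.60355328 -0.14647677]
```

View pics/w5.png

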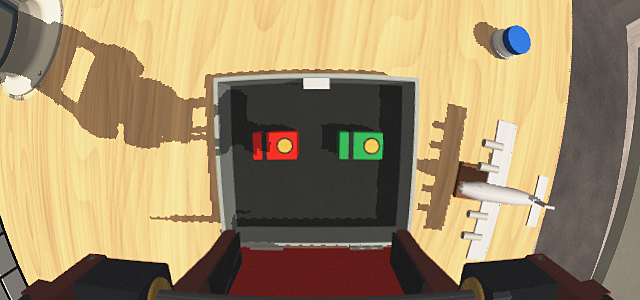

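Both packs stand in the locker at the intended spots (red pad (284,146), green pad (372,146)). Next is the probe, seen from directly above.

```bash
python3 - <<'E'
from pp import *
r.reach([.645,.08,.40],[180,0,90])
s=r.snapshot("wrist");pickle.dump(s,open("w6.pkl","wb"))
print((-np.array(s["R"]).T@s["t"]).round(3), np.array(s["R"])[2].round(3))
for a,c,k in comps(mask(s["frame"],5,16,150,60),40)[:5]:
    X=on(s,*c,.132,True); print(a,c.round(1),X.round(4))
u,v=proj(s,np.array([.645,.152,.1]),True).astype(int);print(u,v)
cv2.imwrite("pics/w6.png",cv2.resize(s["frame"][max(v-70,0):v+70,u-90:u+90,::-1],None,fx=4,fy=4,interpolation=cv2.INTER_NEAREST))
E
```

```text
[0.644 0.154 0.38 ] [-0.001 -0.274 -0.962]
562 [317.  114.1] [0.6448 0.1537 0.132 ]
395 [243.3   5.6] [0.5851 0.2474 0.132 ]
292 [407.9 118.9] [0.719  0.1517 0.132 ]
136 [393.9 339.7] [ 0.7269 -0.0718  0.132 ]
316 115
```

View pics/w6.png

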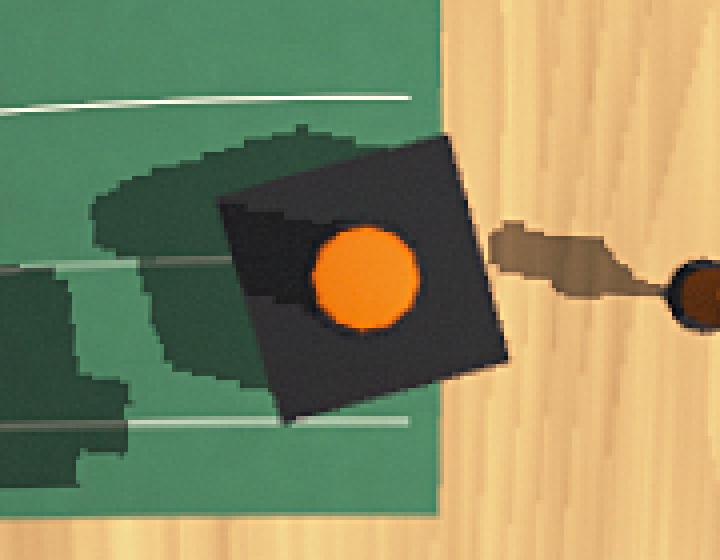

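```bash
python3 - <<'E'
from pp import *
P=np.array([.6448,.1537])
r.reach([*P,.36],[180,0,0]); r.servo_line([*P,.265],speed=.1)
print(r.sense()["contact_force"].round(1))
r.grab(30); a=r.sense(); print(a["opening"],a["contact_force"].round(1),a["tcp_pos"].round(4))
np.save("pickpose.npy",np.r_[a["tcp_pos"],a["orientation"]])
r.servo_line([*P,.40],speed=.12)
a=r.sense(); print(a["opening"],a["contact_force"].round(1))
s=r.snapshot("top")
for c,x in(("red",-.05),("green",.05)): 
    try: print(c,pack(s,c,L(x,.02),.043,False),L(x+.012,.02))
    except Exception as e: print(c,e)
w=r.snapshot("wrist")
cv2.imwrite("pics/t7.png",np.hstack([s["frame"][100:340,240:540,::-1],cv2.resize(w["frame"],(384,240))[:,:,::-1]]))
E
```

```text
[-1.1 -0.6 -0. ]
0.021880836445058234 [-0.3 -0.4 -0.1] [0.6448 0.1537 0.265 ]
0.021917427085170613 [-0.4  0.1 -0.5]
red {'pad': array([ 0.5177, -0.1598]), 'rect': array([ 0.514 , -0.1596]), 'cen': array([ 0.5058, -0.1615]), 'yaw': np.float64(8.5), 'size': array([33.7, 29.9]), 'npad': np.int32(46), 'thr': 172.0} [ 0.51639904 -0.15864795]
green {'pad': array([ 0.6172, -0.1455]), 'rect': array([ 0.6138, -0.1458]), 'cen': array([ 0.6053, -0.1474]), 'yaw': np.float64(8.9), 'size': array([33. , 29.3]), 'npad': np.int32(48), 'thr': 127.0} [ 0.61543795 -0.14481707]
```

View pics/t7.png

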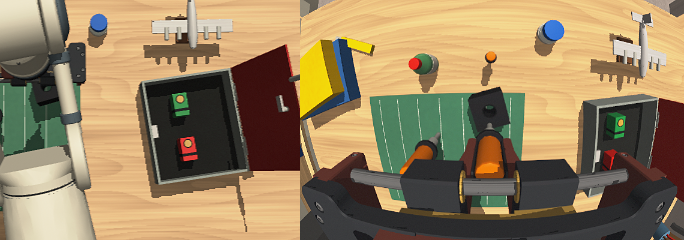

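The probe is out of the stand and held upright, with both packs where I put them. Now touch red, then green.

```bash
cat > touch.py <<'E'
from pp import *
def touch(p):
    r.servo_line([*p,.315],speed=.1); r.wait(.2); f0=r.sense()["contact_force"][2]
    z=.304
    while z>.292:
        r.servo_line([*p,z],speed=.02); r.wait(.1); f=r.sense()["contact_force"][2]-f0
        if f>2.5: break
        z-=.001
    r.wait(1.2); g=r.sense(); print("touch z",round(z,4),"dF",round(f,2),round(g["contact_force"][2]-f0,2),g["opening"])
    r.servo_line([*p,.38],speed=.1); return f>1
E
python3 - <<'E'
from touch import *
pr=np.array([.5168,-.1592]); pg=np.array([.6163,-.1448])
r.reach([*pr,.40],[180,0,TH])
print(touch(pr)); print(r.sense()["clock"])
# check red/green from beside? top view is blocked; go on
r.servo_line([*pg,.38]); print(touch(pg))
r.reach([.6448,.1537,.40],[180,0,0])
s=r.snapshot("top"); w=r.snapshot("wrist"); pickle.dump((s,w),open("s8.pkl","wb"))
for c,x in(("red",-.05),("green",.05)): 
    try: print(c,pack(s,c,L(x,.02),.043,False),L(x+.012,.02))
    except Exception as e: print(c,e)
cv2.imwrite("pics/t8.png",np.hstack([s["frame"][100:340,240:540,::-1],w["frame"][40:280,200:600,::-1]]))
E
```

```text
touch z 0.299 dF 6.91 5.45 0.021914382400918385
True
60.2583
touch z 0.299 dF 5.55 5.97 0.021708990034388642
True
red {'pad': array([ 0.5177, -0.1598]), 'rect': array([ 0.5141, -0.1595]), 'cen': array([ 0.5058, -0.1613]), 'yaw': np.float64(7.5), 'size': array([33.7, 30.1]), 'npad': np.int32(46), 'thr': 164.0} [ 0.51639904 -0.15864795]
green {'pad': array([ 0.6172, -0.1455]), 'rect': array([ 0.6138, -0.1458]), 'cen': array([ 0.6053, -0.1474]), 'yaw': np.float64(8.9), 'size': array([33. , 29.3]), 'npad': np.int32(48), 'thr': 128.0} [ 0.61543795 -0.14481707]
```

View pics/t8.png

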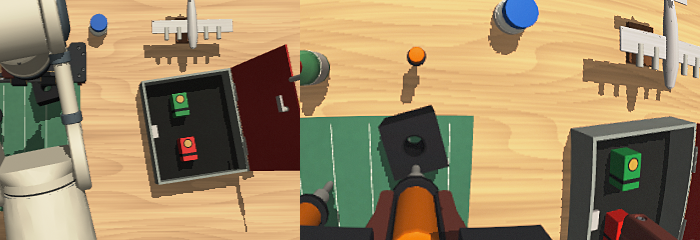

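Both touches registered at the expected height, and the packs did not move. Wrist view shows the probe hanging straight over the stand hole (414,143). Inserting it.

```bash
python3 - <<'E'
from pp import *
P=np.array([.6448,.1537])
r.wait(.2); f0=r.sense()["contact_force"]
for z in(.34,.325,.31,.295,.28,.27,.266):
    r.servo_line([*P,z],speed=.06); f=r.sense()["contact_force"]-f0; print(z,f.round(1))
    if np.linalg.norm(f)>12: break
else:
    r.wait(.3); r.let_go(); r.wait(.3); r.servo_line([*P,.40]); 
r.reach([.645,.08,.40],[180,0,90])
s=r.snapshot("wrist");t=r.snapshot("top");pickle.dump((s,t),open("s9.pkl","wb"))
for a,c,k in comps(mask(s["frame"],5,16,150,60),40)[:3]: print(a,c.round(1),on(s,*c,.132,True).round(4))
for c,x in(("red",-.05),("green",.05)): print(c,pack(t,c,L(x,.02),.043,False)["cen"])
print(r.sense()["clock"])
# measure the panel's handle bar from top view
cv2.imwrite("pics/t9.png",np.hstack([t["frame"][100:340,340:600,::-1],s["frame"][40:280,200:500,::-1]]))
E
```

```text
0.34 [-0.8  0.5  0.8]
0.325 [-0.1  0.4  0.4]
0.31 [-0.9  0.6  0.3]
0.295 [-0.4  0.3 -0.8]
0.28 [-1.   0.1 -1. ]
0.27 [-1.  -0.1 -0. ]
0.266 [-0.8 -0.9 -0.2]
572 [317.3 115.9] [0.6449 0.1534 0.132 ]
438 [243.2   6. ] [0.5849 0.2481 0.132 ]
292 [408.2 120.4] [0.7189 0.1517 0.132 ]
red [ 0.5057 -0.1612]
green [ 0.6053 -0.1474]
75.8917
```

View pics/t9.png

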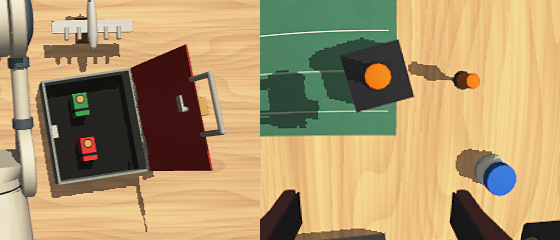

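The probe is home at the same spot as before and the packs are unchanged. The panel is still open, with its bar at about (553,173) to (560,233). Closing it now.

```bash
python3 - <<'E'
from pp import *
_,t=pickle.load(open("s9.pkl","rb"))
for a in(1.7,1.78,1.86): print(a,[proj(t,bar(a)+np.r_[s*EX,0]).round(1).tolist() for s in(.05,-.05)])
A=1.78; b=bar(A)
r.reach([*b[:2],b[2]+.24],[180,0,TH]); r.servo_line(b+[0,0,.164],speed=.1)
r.grab(30); s=r.sense(); print(s["opening"],s["contact_force"].round(1))
if s["opening"]>.006:
    for a in np.linspace(A,.65,9)[1:]:
        r.servo_line(bar(a)+[0,0,.164],speed=.1); s=r.sense(); print(round(a,2),round(s["opening"],4),s["contact_force"].round(1))
    r.let_go(); p=bar(.65); r.servo_line([*p[:2],p[2]+.182+.04]); r.grab(10)
    for a in np.linspace(.7,0,9):
        p=bar(a); r.servo_line([*p[:2],p[2]+.005+.182-(.001 if a==0 else 0)],speed=.08); s=r.sense(); print(round(a,2),s["contact_force"].round(1))
        if s["contact_force"][2]>35: break
    print(r.sense()["clock"])
E
```

```text
1.7 [[538.9, 174.9], [550.9, 233.2]]
1.78 [[549.1, 173.6], [561.2, 231.6]]
1.86 [[558.6, 172.5], [570.8, 230.1]]
0.008591773888965107 [ 0.8 -1.1 -0.4]
1.64 0.0093 [-0.8  0.7  2.5]
1.5 0.0092 [-1.1  1.2  5.9]
1.36 0.0094 [-0.5  1.3  5.3]
1.22 0.0088 [1.4 2.6 2. ]
1.07 0.009 [ 2.5  2.2 -0.1]
0.93 0.009 [ 4.5  0.8 -2.6]
0.79 0.0094 [ 3.1  0.9 -2.9]
0.65 0.0097 [ 5.3  1.3 -2.4]
0.7 [ 0.2 -0.4 -0. ]
0.61 [ 0.6 -0.5 -0.1]
0.52 [0.4 0.2 0.1]
0.44 [0.5 0.1 0.7]
0.35 [-0.4  0.1 -0.2]
0.26 [ 0.4 -0.9  0.1]
0.18 [-0.   0.1  0.2]
0.09 [ 0.1  0.7 -1. ]
0.0 [-0.6 -0.7  8.8]
90.4917
```

```bash
python3 - <<'E'
from pp import *
p=bar(0); s=r.sense(); print(s["opening"])
r.servo_line([*p[:2],.36]); r.let_go()
r.reach([.547,-.107,.42],[180,0,TH])
s=r.snapshot("wrist");t=r.snapshot("scene")
cv2.imwrite("pics/w10.png",np.hstack([s["frame"][0:300,120:520,::-1],t["frame"][100:400,100:400,::-1]]))
E
```

```text
0.00013004562434945014
```

View pics/w10.png

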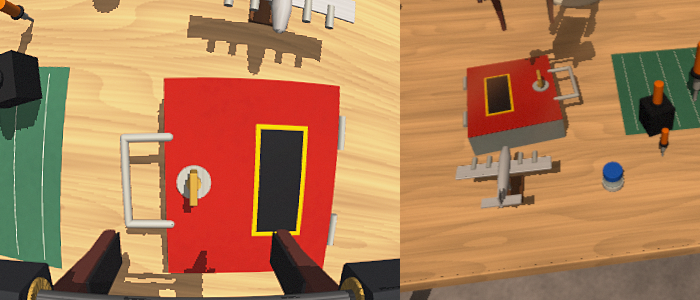

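The panel is flat and shut, with the key still along the hinge (unlocked). Locking it.

```bash
python3 - <<'E'
from pp import *
r.servo_line([*KEY,.30]); r.servo_line([*KEY,.253],speed=.08)
r.grab(25); a=r.sense(); print(a["opening"],a["contact_force"].round(1))
q=np.array(a["joints"])
for d in(30,60,91):
    p=q.copy();p[5]-=d;r.move_joints(p)
a=r.sense();print(a["opening"],a["contact_force"].round(1),a["torque"].round(2),a["orientation"].round(1))
r.wait(.3);r.let_go();r.servo_line([*KEY,.42])
s=r.snapshot("wrist"); 
m=mask(s["frame"],10,30,110,100); u,v=proj(s,np.array([*KEY,.1]),True).astype(int); sub=m.copy(); sub[:]=0; sub[v-30:v+30,u-30:u+30]=m[v-30:v+30,u-30:u+30]
k=comps(sub,15)[0][2]; P=np.array([on(s,x,y,.102,True)[:2] for y,x in zip(*np.nonzero(k))]); 
e,V=np.linalg.eigh(np.cov(P.T)); print("bow dir vs locker y",V[:,1]@EY,V[:,1]@EX)
r.reach([.45,-.0,.5],[180,0,98]);r.move_joints([-70.571,5.22,70.514,0,104.267,-3.249]); r.wait(.5)
t=r.snapshot("top");c=r.snapshot("scene");print(r.sense()["clock"])
cv2.imwrite("pics/t11.png",np.vstack([np.hstack([t["frame"][70:320,150:550,::-1],c["frame"][130:380,100:500,::-1]]),cv2.resize(s["frame"][50:275,130:490,::-1],(800,340))[0:340]])[:590])
E
```

```text
0.014427201588894939 [-0.6  3.8  0.4]
0.01438472363700468 [ 4.1 -1.4 -2.2] [-0.18 -0.75 -0.07] [180.   -0.   98.7]
bow dir vs locker y 0.9999436122246532 -0.010619433653095561
104.15
```

View pics/t11.png

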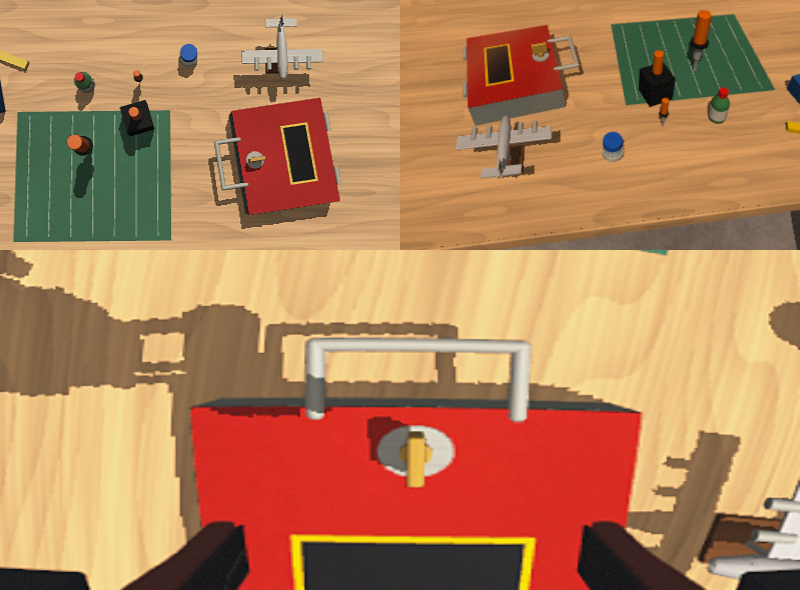

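Key is back in line with the locked direction (0.6° off). The panel lies flat, the bar is at its original pixels, the probe is in its stand and the bystanders are in place. Handing in.

```bash
python3 -c "
from station import r
print(r.hand_in(), r.sense()['clock'])"
```

```text
the job is handed in; nothing more can be done
the job is handed in; nothing more can be done
```

The job is done and handed in at about 104 s of the 210 s allowed. No verdict was reported. Only the red and green packs were on the bench, so I left out yellow and blue.

- **Unlock and open:** I turned the key a quarter turn and swung the panel to about 1.78 rad.
- **Packs:** Both packs stand on the locker floor. The last pictures before the panel was shut put them within about 1.5 mm of where I aimed. I could not see them after that.
- **Probe:** I held the tip on the red pad, then the green, for over a second each at about 5–6 N. The probe went back into its stand freely and to the same spot it came from.
- **Shut and lock:** The panel ended flat with the handle back at its original place. The key is about 0.6° from locked.
- **Bystanders:** The paint jar, glue bottle and model aircraft show no visible movement.

Two readings were odd:
- **Key bow:** The gripper read about 14.5 mm on the 8 mm bow. The key still turned fully both ways.
- **Panel push:** The push felt almost no force until a final 8.8 N at the fully shut height. The panel may have dropped by itself after I let go at 0.65 rad.

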